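Ready the raclette grill: pan into its bay, heat selector to two dots

TASK

Get the raclette grill ready for the guests: slide the pan that lies on the table into the free bay under the heater, flat, straight and pushed fully home with its handle sticking out at the front, and let go of it. Only then, so that nobody reaches in under a hot element, turn the heat selector to the two-dot mark until it rests in that click position, and take the hand away. Leave the other pan in its bay and everything else on the table undisturbed.

Things in the scene. Friction and masses are not known exactly. Their poses are not given: they have to be found in the camera images.
- grill: black two-pan raclette grill, fixed, 136 deep (x) x 342 wide (y) x 82 mm high. Origin on the table under the middle of its two bays, +x to its back, +y to its left. Bays open to -x, 96 mm wide, 14 mm high deck from x=-58 to a back wall at x=+46, centre lines y=+51 (free) and y=-51. Rail 12 mm high at y=0, cheeks at y=+-99, heater above from z=60 mm, x=-68 to +68
- free_bay (a point): point on the deck (14 mm above the table) of the free left bay, axes as the grill's: the pan's origin is here when the pan is fully home (about 1 mm of play left to the back wall, about 5 mm on each side)
- pan: raclette pan on the table: dark square steel tray 90 (x) x 86 (y) x 18 mm high, walls 3.5 mm, about 0.16 kg; straight black handle along its -x with a red end, 16 mm wide (y), 16 mm high, from x=-66 to -166, middle 26.5 mm above the underside. Origin under the middle of the tray
- pan_grip (a point): middle of the pan's handle: 115 mm from the pan's origin along the pan's -x, 26.5 mm above the underside; axes as the pan's
- parked_pan: an identical loose pan with a blue handle end, already home in the right bay, handle out to the front; same origin and axes
- selector (a joint): heat selector angle (rad), growing clockwise seen from above, stops at -0.06 and 1.86. A spring detent pulls it into four click positions: 0 off, 0.6 one dot, 1.2 two dots, 1.8 three dots; about 0.1 N m carries it over a click. Starts at off or one dot
- selector_grip (a point): on the selector's vertical axis, mid-height of its grip bar, 69 mm above the table; grill frame x=-8, y=-172 mm. x axis: where the pointer (white line) points: 0.9 rad minus the joint value, from the grill's x towards its y. Bar 44 mm long along x, 13 wide, 12 mm up and down from here; skirt of 23.5 mm radius below the bar; panel 19 mm below, grill plate 61 mm to the left, 13 mm higher
- two_dots (a point): the mark of two white dots in a radial row on the grey panel of the control housing (grill's right end, 50 mm high), 37 mm from the knob's axis. Clockwise round the back of the knob, 0.6 rad apart: off (white ring), one dot, two dots, three dots
- wine_glass: loose stemmed wine glass, 82 mm across, 208 mm high, right of the grill; origin under its foot. Bystander
- tumbler: loose water glass, 73 mm across, 88 mm high, right of the grill; origin under it. Bystander
- bottle: loose white swing-top water bottle, 69 mm across, 274 mm high, back right; origin under it. Bystander
- pepper_mill: loose wooden pepper mill, 57 mm across, 191 mm high, behind the grill; origin under it. Bystander
Mind the look-alikes: they are no part of the job. What is shaped like the pan but green is not meant.

How it is judged:
On the way, in this order (a step that is already met when the one before it is completed fails the run):
1. the pan lies flat and fully home in the free bay, handle out, let go (x of pan in the frame of free_bay between -0.008 and 0.008 m and y of pan in the frame of free_bay between -0.008 and 0.008 m and z of pan in the frame of free_bay between -0.004 and 0.004 m and x of pan_grip in the frame of free_bay below -0.1 m and angle between the x axis of pan and the x axis of free_bay, either way round below 0.12 rad and angle between pan's own z axis and vertical below 0.06 rad and linear speed of pan below 0.03 m/s and contact force between the fingers and pan below 0.3 N and value of joint selector below 0.9 rad), for 0.2 s.
2. the selector is at the two-dot position (value of joint selector between 1.08 and 1.32 rad), for 0.2 s.
At the end, for the whole second after the job is handed in: the pan rests, let go, in the free bay within 8 mm of home lengthwise and sideways, 4 mm in height, 0.12 rad of straight, 0.06 rad of flat, handle to the front; the selector rests within 0.12 rad of two dots (1.2 rad); the parked pan within 15 mm of where it was (all of step 2 and x of pan in the frame of free_bay between -0.008 and 0.008 m and y of pan in the frame of free_bay between -0.008 and 0.008 m and z of pan in the frame of free_bay between -0.004 and 0.004 m and x of pan_grip in the frame of free_bay below -0.1 m and angle between the x axis of pan and the x axis of free_bay, either way round below 0.12 rad and angle between pan's own z axis and vertical below 0.06 rad and linear speed of pan below 0.03 m/s and contact force between the fingers and pan below 0.3 N and velocity of joint selector between -0.1 and 0.1 rad/s and distance of parked_pan from where it was at the start of the episode below 0.015 m); the robot touches nothing.
It fails at once if the parked pan is pushed or pulled by more than 25 mm (distance of parked_pan from where it was at the start of the episode above 0.025 m).
It fails at once if the wine glass, tumbler, bottle or pepper mill is moved by more than 20 mm (distance of any of wine_glass, tumbler, bottle, pepper_mill from where it was at the start of the episode above 0.02 m).
It also fails if it takes over 64 s, if anything falls off the work surface, if the arm or the gripper's body presses on something with over 40 N, if the wrist force passes 120 N, or if a joint passes its speed limit or range.

ROBOT

A 6-joint arm with a two-finger parallel gripper is mounted at the origin on the work surface; the furniture and walls round the work are solid. World frame = base frame: x ahead of the robot, y to its left, z up, the work surface at z = 0. Lengths are in m, angles in rad, forces in N, time in s.
With the tool pointing down it reaches from about 0.325 to 0.9 m from the base axis. Payload 6.1 kg.
Tool frame: the origin (TCP) lies midway between the tips of the shut fingers; the grasp point (between the pads) lies 19 mm behind it; z points along the fingers, y is the line along which they close (so a half turn about z gives the same grasp; the last joint's range is limited). The gripper opens to 85 mm and grips with 20 to 120 N. Pads are 22 mm wide; open, the fingers measure 114 mm over their backs; the gripper's body (76 mm by 85 mm) begins 54 mm behind the grasp point. The pads swing forward as they close: fully open they stand 13 mm farther back than shut.
Start: joints at [-1.309, 0.22, 1.526, -0, 1.395, -0.126], TCP at [0.236, -0.579, 0.204] pointing down, gripper open.
Joint ranges: [-2.98, 2.98], [-0.91, 2.08], [0.09, 2.57], [-1.24, 4.39], [0.2, 2.65], [-2.68, 2.68]. Speed limits (rad/s): [2.57, 2.57, 3.01, 3.14, 3.14, 3.14].

INTERFACE

Orientations are given as a unit quaternion [w, x, y, z].
In Python, from rig import manip, optics gives the robot as it stands.
- The arm moves only by the tool carry_out, never from a script. Its argument "motion" is a list that holds one entry, the list of rows, each a list of 7 numbers: the shift along the tool's x, y, z as a fraction of full scale, then the turn, a rotation vector about the tool's x, y, z as a fraction of full scale, then the opening, from 0 (shut) to 1 (fully open). In form: [[[tx, ty, tz, ax, ay, az, hand], ...]]. A call has exactly 5 rows; each row is the pose to reach, as a shift and turn from the pose commanded when the call began, along the tool's axes at that moment, turning the shorter way round; what a row does not reach only later rows make up. Full scale, the value 1, is 0.12 m for a shift and 180 degrees for a turn. A row lasts 1/12 s, in which the tool goes at most 41.7 mm and 7.16 degrees, less where a joint would pass 70% of its speed; a pose out of reach is approached as far as the arm can. A call with a number of a shift or a turn outside -1 to 1 is refused whole. A call with a gripper value outside its range is refused whole. The fingers move at their own pace and stop on an object; "grip_force" is the grip in N (left out, the last holds). Time passes only in rows, so rows that repeat a pose let the fingers close, or fill a call up. It gives the time, the measured TCP pose, the force, the opening and the grip force at its end, in the units of the state.
- manip.state(): the state, without advancing time (a new reading comes with each control period).
- optics.get_image(name): name is "scene" or "side" or "wrist"; returns a dict with "img" (400x640x3 uint8, red, green, blue), "mtx" (3x3 intrinsics, pixels), "world_to_cam" (4x4, takes a point from world to camera coordinates). Camera axes: x right, y down, z forward; pixel columns grow to the right and rows downward; lengths in m; the calibration is good to about 2 mm. A picture is of the moment at which its call begins. There is no depth.
- manip.close_job(): hands the job in; it is judged then, once.
The state is a dict: "t": time; "joints": joint angles; "joint_velocities": joint speeds; "tau": joint torques, N m; "ee_pos": TCP position; "tool_rot": TCP orientation; "force": force on the tool from outside, world axes, zero at the start; "ft_torque": the same for the moment, N m; "finger_gap": finger opening in m; "finger_force": force on a finger pad.
Only numpy, scipy, OpenCV 4.12 (cv2) and the standard library are available. Lean on these libraries where they do the work, as an engineer would, in place of code of your own. Each camera call takes 0.05 s, during which the arm holds its last target. There are 200 camera calls.

## Working session

There is one attempt and no reset: what is moved stays moved. The work goes in short steps, Python scripts to look and compute and a tool call to move; the robot and the scene stay as the last step left them, time stands still between calls to the robot, and variables do not carry over. Pictures are saved under pics/ and viewed, at most 10 in all, crops included, and the job is handed in when it is done.

Besides the shell and the picture viewer there is one more tool, called after "Request:" as name([rows], argument=value, ...), one row to a line, values as JSON. carry_out: Moves the arm, as the interface text tells. Shift numbers are shares of 0.12 m and turn numbers shares of 180 degrees, none past 1 either way. Its arguments: {"type":"object","properties":{"motion":{"type":"array"},"grip_force":{"type":"number"}},"required":["motion"]}

```bash
mkdir -p pics; cat > h.py <<'E'
import numpy as np, cv2
from rig import manip, optics
def snap(n,f):
    d=optics.get_image(n); cv2.imwrite(f'pics/{f}.png',d['img'][:,:,::-1]); np.savez(f'pics/{f}.npz',**d); return d
def load(f): return np.load(f'pics/{f}.npz')
def ray(d,u,v):
    K=d['mtx'];T=d['world_to_cam'];R=T[:3,:3];c=-R.T@T[:3,3]
    r=R.T@np.linalg.inv(K)@[u,v,1]; return c,r/np.linalg.norm(r)
def onz(d,u,v,z):
    c,r=ray(d,u,v); return c+r*(z-c[2])/r[2]
def tri(*a):
    A=0;b=0
    for d,u,v in a:
        c,r=ray(d,u,v);P=np.eye(3)-np.outer(r,r);A=A+P;b=b+P@c
    x=np.linalg.solve(A,b); return x,[np.linalg.norm(np.cross(x-ray(*q)[0],ray(*q)[1])) for q in a]
def proj(d,p):
    T=d['world_to_cam'];q=d['mtx']@(T[:3,:3]@np.array(p)+T[:3,3]);return q[:2]/q[2]
E
python3 - <<'E'
from h import *
s=manip.state();print(s)
ims=[snap(n,n+'0') for n in('scene','side','wrist')]
for d in ims: print(ray(d,320,200),d['mtx'][0,0])
E
```

```text
{'t': 0.0, 'joints': array([-1.30910946e+00,  2.21235280e-01,  1.52758976e+00,  1.05129826e-05,
        1.39470059e+00, -1.26116056e-01]), 'joint_velocities': array([ 0.00026418, -0.00130544,  0.00072165,  0.00032552, -0.00049986,
        0.00031849]), 'tau': array([-3.96788519e-04, -4.96904254e+01, -3.89397526e+01, -1.84428895e-04,
        1.11493492e-02,  1.34042017e-05]), 'ee_pos': array([ 0.23616883, -0.57796182,  0.20250492]), 'tool_rot': array([-9.64620765e-04,  9.81259657e-01,  1.92687703e-01, -6.03013258e-05]), 'force': array([ 0.95475347, -0.24432889, -0.95750319]), 'ft_torque': array([-0.02551139, -0.0039185 ,  0.01335918]), 'finger_force': 0.0, 'finger_gap': 0.08555414147597433}
(array([0.03697135, 0.73064691, 0.78661257]), array([ 0.44617925, -0.63771639, -0.62788684])) 372.8982726515064
(array([-0.04177734,  1.20995032,  0.61066328]), array([ 0.39037799, -0.84119186, -0.37416745])) 494.660326433594
(array([ 0.31070603, -0.54805627,  0.37206041]), array([-0.2922944 , -0.11733897, -0.9491025 ])) 331.6914727970904
```

View pics/scene0.png

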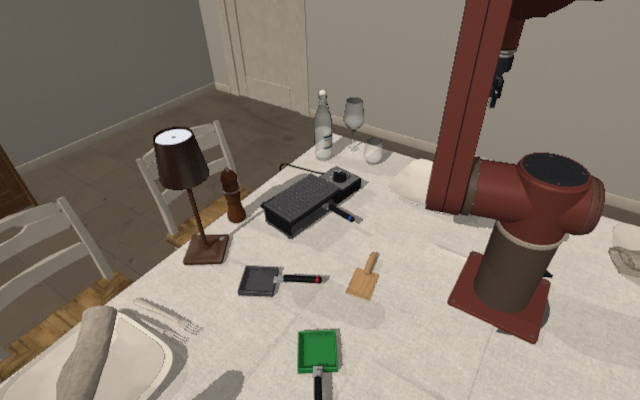

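View pics/side0.png

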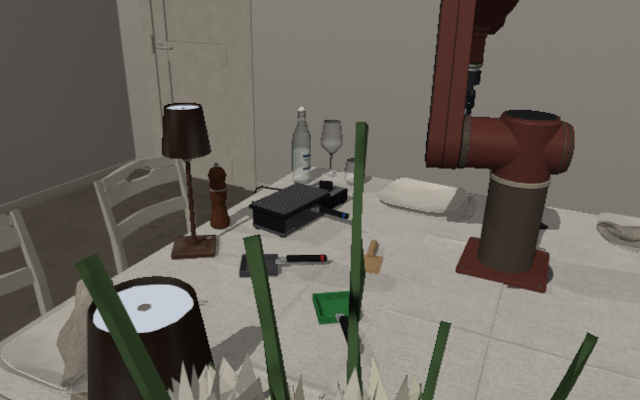

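The pan meant is the dark one with a red handle end (scene tray (259,281), end (319,280)). The green one at (319,350) is the decoy, and the blue-ended pan, handle at (342,213), is parked in the grill. Next I'll enlarge to confirm and read pixels.

```bash
python3 - <<'E'
import cv2,numpy as np
a=cv2.imread('pics/scene0.png');b=cv2.imread('pics/side0.png')
def c(im,x0,y0,w,h,s): return cv2.resize(im[y0:y0+h,x0:x0+w],None,fx=s,fy=s,interpolation=cv2.INTER_CUBIC)
cv2.imwrite('pics/c1.png',c(a,230,155,140,150,4)); 
cv2.imwrite('pics/c2.png',c(b,230,170,140,110,5))
E
```

```text
(no output)
```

View pics/c1.png

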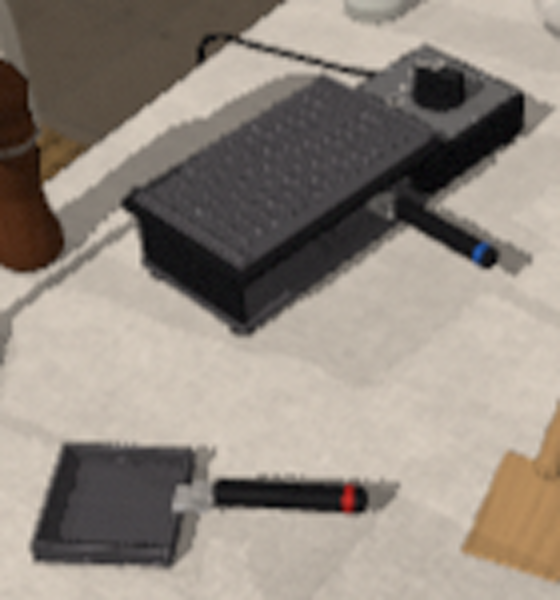

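View pics/c2.png

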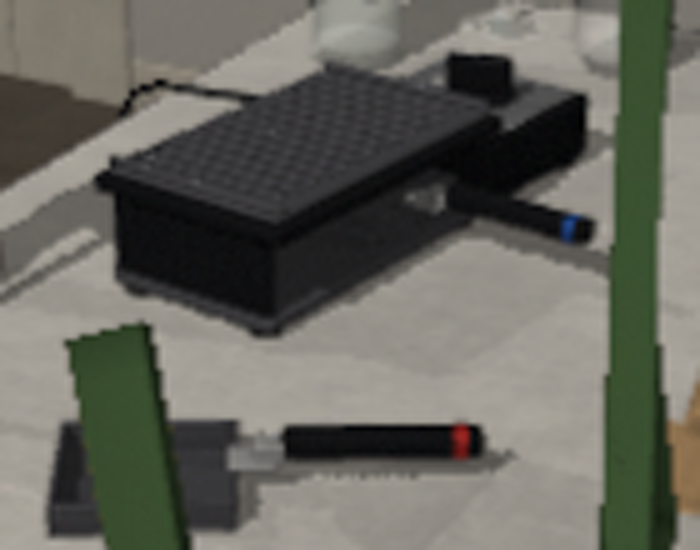

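```bash
python3 - <<'E'
from h import *
a=load('scene0');b=load('side0')
A=lambda x,y:(a,230+x/4-.4,155+y/4-.4)
B=lambda x,y:(b,230+x/5-.4,170+y/5-.4)
for n,p,q in [('LB',(130,203),(103,180)),('LF',(241,269),(277,235)),('RF',(445,135),(497,118)),('RB',(322,80),(330,68)),('blue',(483,255),(573,228)),('red',(350,497),(461,441)),('hstart',(217,493),(288,441)),('hend',(366,497),(484,441)),('knobtop',(440,72),(480,60)),
 ('tNEback',(65,445),(62,422)),('tfront',(193,448),(238,422)),('tnearfront',(176,558),(238,500))]:
    x,e=tri(A(*p),B(*q));print(n,x.round(4),np.round(e,4))
for n,p,z in [('c1',(65,447),.018),('c2',(195,450),.018),('c3',(178,548),.018),('c4',(35,543),.018)]:
    print(n,onz(*A(*p),z).round(4))
for n,p in [('LB',(130,203)),('LF',(241,269)),('RF',(445,135)),('RB',(322,80))]:
    print(n,onz(*A(*p),.082).round(4))
for n,p in [('r',(350,497)),('s',(217,493)),('e',(366,497))]: print(n,onz(*A(*p),.0265).round(4))
E
```

```text
LB [0.6874 0.1108 0.0616] [0.0007 0.0007]
LF [0.5707 0.1206 0.0569] [0.0018 0.0018]
RF [ 0.5325 -0.0949  0.0585] [0.0012 0.0012]
RB [ 0.6461 -0.0864  0.0745] [0. 0.]
blue [ 0.444  -0.0068  0.0372] [0.0007 0.0007]
red [0.4061 0.2257 0.0203] [0.0001 0.0001]
hstart [0.4781 0.2723 0.0244] [0. 0.]
hend [0.3969 0.2199 0.0201] [0.0005 0.0005]
knobtop [ 0.5717 -0.1521  0.0719] [0.0004 0.0004]
tNEback [0.599  0.2884 0.0117] [0.0007 0.0007]
tfront [0.5248 0.2412 0.0085] [0.0003 0.0003]
tnearfront [0.4749 0.3223 0.0166] [0.0025 0.0025]
c1 [0.5924 0.2932 0.018 ]
c2 [0.517  0.2478 0.018 ]
c3 [0.4753 0.3162 0.018 ]
c4 [0.5538 0.3623 0.018 ]
LB [0.6683 0.1283 0.082 ]
LF [0.5544 0.1415 0.082 ]
RF [ 0.5151 -0.0682  0.082 ]
RB [ 0.6396 -0.0778  0.082 ]
r [0.403  0.2298 0.0265]
s [0.4769 0.2736 0.0265]
e [0.3944 0.2243 0.0265]
```

```bash
python3 - <<'E'
from h import *
a=load('scene0');b=load('side0')
print('glass',onz(a,353,149,0),onz(b,332,177,0));print('bottle',onz(a,323,157,0));print('tumbler',onz(a,373,162,0));print('mill',onz(a,236,219,0)); print('lamp',onz(a,206,250,0))
print(tri((a,175,133,),(b,184,108)))
E
```

```text
glass [ 0.66712883 -0.41224929  0.        ] [ 0.65444181 -0.39164995  0.        ]
bottle [ 0.73633103 -0.29727575  0.        ]
tumbler [ 0.55431684 -0.37021698  0.        ]
mill [0.76684641 0.15448214 0.        ]
lamp [ 7.45083094e-01  2.99742950e-01 -1.11022302e-16]
(array([0.75793141, 0.27953315, 0.36550805]), [np.float64(0.0022117740274379518), np.float64(0.002211774027437866)])
```

Request:
carry_out([
  [[0.15, -0.15, -0.1, 0, 0, 0, 1], [0.35, -0.35, -0.25, 0, 0, 0, 1], [0.55, -0.55, -0.4, 0, 0, 0, 1], [0.75, -0.75, -0.5, 0, 0, 0, 1], [0.95, -0.95, -0.55, 0, 0, 0, 1]],
])

```text
t: 0.57
ee_pos: [0.2994, -0.4292, 0.2714]
tool_rot: [0.001, 0.981, 0.192, 0.0]
force: [1.4, -0.8, -0.8]
finger_gap: 0.0849
finger_force: 0.0
```

Request:
carry_out([
  [[0.2, -0.2, -0.1, 0, 0, 0, 1], [0.4, -0.4, -0.2, 0, 0, 0, 1], [0.6, -0.6, -0.3, 0, 0, 0, 1], [0.8, -0.8, -0.4, 0, 0, 0, 1], [1, -1, -0.5, 0, 0, 0, 1]],
])

```text
t: 0.98
ee_pos: [0.3646, -0.2717, 0.33]
tool_rot: [-0.0, 0.981, 0.193, 0.0]
force: [0.8, -1.0, 0.6]
finger_gap: 0.0856
finger_force: 0.0
```

Request:
carry_out([
  [[0.2, -0.2, 0, 0, 0, 0.04, 1], [0.4, -0.4, 0, 0, 0, 0.06, 1], [0.6, -0.6, 0, 0, 0, 0.1, 1], [0.8, -0.8, 0, 0, 0, 0.13, 1], [1, -1, 0, 0, 0, 0.15, 1]],
])

```text
t: 1.4
ee_pos: [0.4304, -0.1154, 0.3295]
tool_rot: [0.0, 0.999, -0.045, 0.0]
force: [0.7, 0.0, -0.3]
finger_gap: 0.0853
finger_force: 0.0
```

```bash
python3 - <<'E'
from h import *
snap('wrist','w1')
E
```

Request:
carry_out([
  [[0.2, -0.2, 0, 0, 0, 0, 1], [0.2, -0.4, 0, 0, 0, 0, 1], [0.3, -0.6, 0, 0, 0, 0, 1], [0.3, -0.8, 0, 0, 0, 0, 1], [0.3, -0.8, 0, 0, 0, 0, 1]],
])

```text
t: 1.87
ee_pos: [0.4743, -0.0211, 0.3292]
tool_rot: [-0.001, 0.999, -0.04, -0.0]
force: [-0.5, -0.1, 0.8]
finger_gap: 0.0855
finger_force: 0.0
```

```bash
python3 - <<'E'
from h import *
d=snap('wrist','w2');a=load('w1')
cv2.imwrite('pics/w12.png',cv2.resize(np.vstack([a['img'][:,:,::-1],d['img'][:,:,::-1]])[:, :],(640,800))[:600] if 0 else d['img'][:,:,::-1])
E
```

```text
(no output)
```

View pics/w1.png

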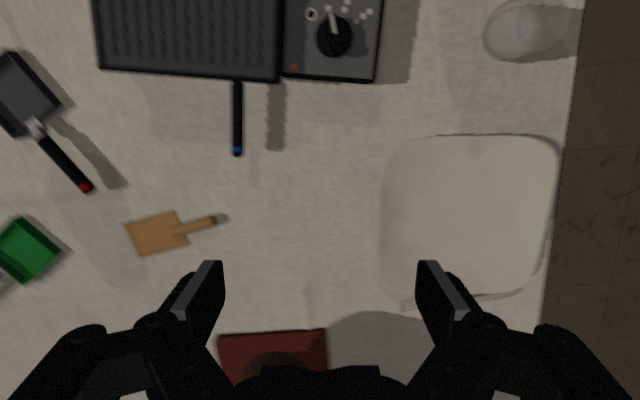

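View pics/w2.png

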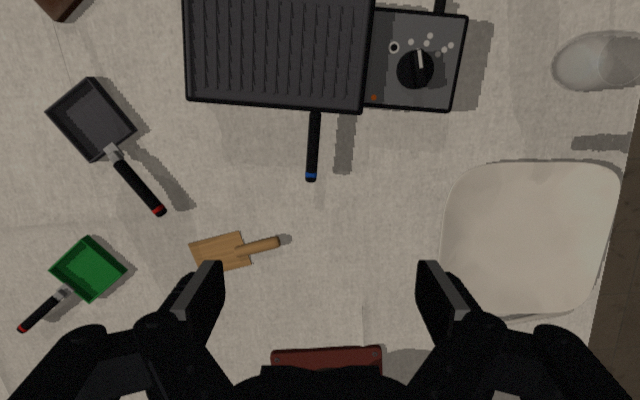

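w1 and w2 show the red-ended pan at w2 (110,130), the blue-ended pan's handle at (312,145), the grill's front edge from (186,99) to (361,112), and the knob at (415,69). I'll make one enlarged composite for readings.

```bash
python3 - <<'E'
import cv2,numpy as np
a=cv2.imread('pics/w1.png');b=cv2.imread('pics/w2.png')
c=lambda im,x,y,w,h,s: cv2.resize(im[y:y+h,x:x+w],None,fx=s,fy=s,interpolation=cv2.INTER_CUBIC)
o=np.zeros((600,800,3),np.uint8)
o[:300,:280]=c(b,40,70,140,150,2)          # pan w2 x2
o[:300,280:800]=c(b,370,0,130,75,4)  # knob
o[300:600,:800]=c(b,170,60,200,75,4)    # grill front w2
cv2.imwrite('pics/m.png',o)
E
```

```text
(no output)
```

View pics/m.png

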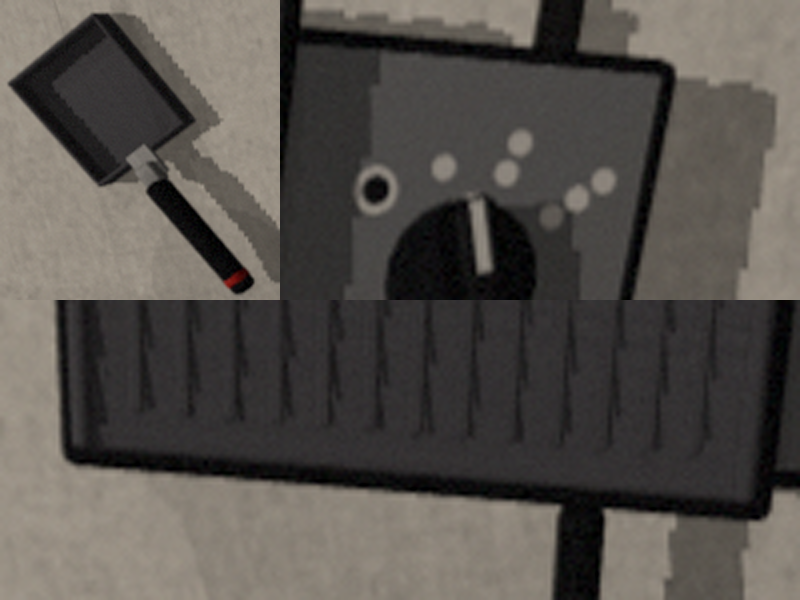

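```bash
python3 - <<'E'
from h import *
a=load('w1');b=load('w2')
m3=lambda x,y:(b,170+x/4-.4,60+(y-300)/4-.4)
m2=lambda x,y:(b,370+(x-280)/4-.4,y/4-.4)
m1=lambda x,y:(b,40+x/2-.25,70+y/2-.25)
for n,p,q in [('FL',(99,69),(186,100.3)),('FR',(278.5,82),(361.8,114.2)),('blue',(238,152),(311,177.5)),('knob',(333.5,35.5),(415,69)),('red',(85.5,187.5),(159.5,212)),('hs',(41,137),(116,161)),('farcorner?',(0,0),(0,0))][:-1]:
    x,e=tri((a,*p),(b,*q));print(n,x.round(4),round(e[0],4))
L=onz(*m3(65,462),.082)[:2];R=onz(*m3(768,518),.082)[:2]
d=L-R;print('front',L,R,np.linalg.norm(d)); y=d/np.linalg.norm(d);x=np.array([y[1],-y[0]])
yaw=np.arctan2(x[1],x[0]);o=(L+R)/2+.068*x;print('grill yaw',yaw,'o',o,'freebay',o+.051*y,'sel',o-.008*x-.172*y)
G=lambda u,v:o+u*x+v*y
bl=onz(b,311,177.5,.0405)[:2];print('blue in grill',[(bl-o)@x,(bl-o)@y])
k=G(-.008,-.172)
print('knob px pred',proj(b,[*k,.081]))
for n,q in [('ring',(377,190)),('one',(444,167)),('two',(513,157)),('three',(577,199))]:
    p=onz(*m2(*q),.05)[:2]-k;print(n,np.hypot(*p),np.arctan2(p@y,p@x))
t=onz(*m2(475,200),.081)[:2];s=onz(*m2(485,270),.081)[:2];v=t-s;print('pointer',np.arctan2(v@y,v@x),'k-s',(s-k)@x,(s-k)@y,'tip',(t-k)@x,(t-k)@y)
C=[onz(*m1(*q),.018)[:2] for q in((100,14),(10,84),(102,185),(194,122))]
print(np.round(C,4));c=np.mean(C,0)
h1=onz(*m1(160,195),.0265)[:2];h2=onz(*m1(238,285),.0265)[:2]
v=(c-(h1+h2)/2);hv=h1-h2
print('pan c',c,'h1',h1,'h2',h2,'yaw',np.arctan2(hv[1],hv[0]),np.arctan2(v[1],v[0]),'dist',np.linalg.norm(h1-c),np.linalg.norm(h2-c))
for i in range(4):
    e=C[i]-C[(i+1)%4];print(np.linalg.norm(e),np.arctan2(*e[::-1]))
E
```

```text
FL [0.5562 0.1354 0.0809] 0.0011
FR [ 0.523  -0.0746  0.0894] 0.0005
blue [ 0.441  -0.0052  0.0557] 0.0002
knob [ 0.5693 -0.1434  0.0681] 0.0004
red [0.4117 0.2093 0.064 ] 0.0015
hs [0.4828 0.2682 0.037 ] 0.0009
front [0.55550627 0.13558789] [ 0.52209227 -0.07500672] 0.2132289579630429
grill yaw -0.15735336127651137 o [0.60595916 0.01963466] freebay [0.61395111 0.07000458] sel [ 0.57110477 -0.14898673]
blue in grill [np.float64(-0.16321086422356398), np.float64(-0.0501468135267785)]
knob px pred [422.96145253  65.89403141]
ring 0.0375664136506208 0.9675304847629735
one 0.03143336742715446 0.3684814192864689
two 0.03498887694498953 -0.2704854601955573
three 0.039085284657264435 -0.9251755387343146
pointer 0.31982973555544203 k-s -0.0014919623102063921 0.002238149277249121 tip 0.016926213335076955 0.00833825739769346
[[0.5964 0.2852]
 [0.5561 0.3621]
 [0.4801 0.3187]
 [0.5198 0.2394]]
pan c [0.53810031 0.30134546] h1 [0.47083353 0.27258672] h2 [0.39748066 0.23204033] yaw 0.5049583871754386 0.44076750198999304 dist 0.07315657745684517 0.15677080871798849
0.08684161731136822 -1.0888384353386382
0.08750121487676173 0.5191429950870927
0.08862824370591009 2.034404849014513
0.08920852885655191 -2.603279625042531
```

Pointer lies on one dot (0.32 rad in the grill frame). The grill yaw is about -0.157 and its origin about (0.606, 0.020). Now to the pan.

Request:
carry_out([
  [[-0.05, -0.2, 0.1, 0, 0, -0.038, 1], [-0.1, -0.4, 0.2, 0, 0, -0.076, 1], [-0.15, -0.6, 0.3, 0, 0, -0.114, 1], [-0.2, -0.8, 0.4, 0, 0, -0.152, 1], [-0.25, -1, 0.5, 0, 0, -0.19, 1]],
])

```text
t: 2.33
ee_pos: [0.4539, 0.0976, 0.269]
tool_rot: [0.0, 0.967, 0.256, 0.0]
force: [0.3, -0.3, 0.4]
finger_gap: 0.0855
finger_force: 0.0
```

```bash
cat >> h.py <<'E'
from scipy.spatial.transform import Rotation as Ro
def go(p,yaw):
    s=manip.state();q=s['tool_rot'];R=Ro.from_quat([q[1],q[2],q[3],q[0]])
    T=Ro.from_euler('z',yaw)*Ro.from_euler('x',np.pi)
    d=R.inv().apply(np.array(p)-s['ee_pos'])/.12
    print('t',s['t'],'pos',s['ee_pos'].round(4),'F',s['force'].round(1),'gap',s['finger_gap'].round(4),'shift',d.round(3),'turn',((R.inv()*T).as_rotvec()/np.pi).round(4),'j',s['joints'].round(2))
E
python3 -c "
from h import *
go([.434,.2495,.1],.515)"
```

```text
Traceback (most recent call last):
  File "h.py", line 23, in go
    print('t',s['t'],'pos',s['ee_pos'].round(4),'F',s['force'].round(1),'gap',s['finger_gap'].round(4),'shift',d.round(3),'turn',((R.inv()*T).as_rotvec()/np.pi).round(4),'j',s['joints'].round(2))
                                                                              ^^^^^^^^^^^^^^^^^^^^^
AttributeError: 'float' object has no attribute 'round'
```

```bash
sed -i "s/s\['finger_gap'\].round(4)/round(s['finger_gap'],4)/" h.py
python3 -c "
from h import *
go([.434,.2495,.1],.515)"
```

```text
t 2.3333 pos [0.4539 0.0976 0.269 ] F [ 0.3 -0.3  0.4] gap 0.0855 shift [ 0.484 -1.182  1.408] turn [0.0002 0.     0.0011] j [ 0.04 -0.21  1.84 -0.    1.51  1.09]
```

Request:
carry_out([
  [[0.1, -0.2, 0.2, 0, 0, 0, 1], [0.2, -0.4, 0.4, 0, 0, 0, 1], [0.3, -0.6, 0.6, 0, 0, 0, 1], [0.4, -0.8, 0.8, 0, 0, 0, 1], [0.48, -1, 1, 0, 0, 0, 1]],
])

```text
t: 2.75
ee_pos: [0.4457, 0.2307, 0.1486]
tool_rot: [0.0, 0.967, 0.254, 0.0]
force: [0.4, -0.3, 0.6]
finger_gap: 0.0856
finger_force: 0.0
```

Request:
carry_out([
  [[0, -0.1, 0.1, 0, 0, 0, 1], [0, -0.18, 0.2, 0, 0, 0, 1], [0, -0.18, 0.4, 0, 0, 0, 1], [0, -0.18, 0.4, 0, 0, 0, 1], [0, -0.18, 0.4, 0, 0, 0, 1]],
])

```text
t: 3.17
ee_pos: [0.4342, 0.2481, 0.1011]
tool_rot: [0.0, 0.967, 0.254, -0.001]
force: [-0.4, 0.2, 1.1]
finger_gap: 0.0854
finger_force: 0.0
```

```bash
python3 -c "
from h import *
go([.434,.2495,.0085],.515)
snap('wrist','w3')"
```

```text
t 3.1667 pos [0.4342 0.2481 0.1011] F [-0.4  0.2  1.1] gap 0.0854 shift [ 0.006 -0.011  0.772] turn [ 0.      0.0008 -0.0007] j [ 0.36  0.02  1.94 -0.    1.18  1.42]
```

View pics/w3.png

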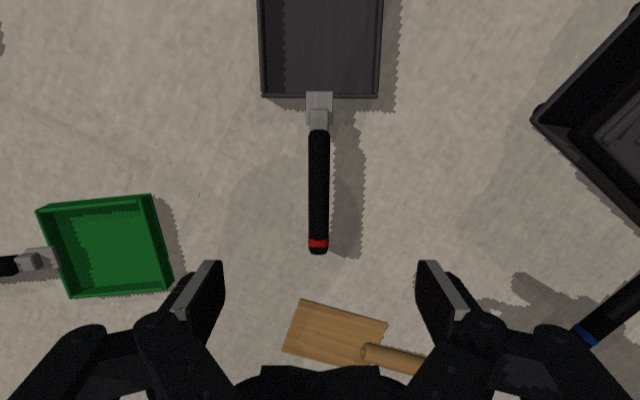

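The handle runs straight down the picture (start (319,132), red end (318,250)), so the yaw is right and it is centred.

```bash
python3 -c "
from h import *
d=load('w3');b=load('w2');y=.515;X=np.array([np.cos(y),np.sin(y)]);Y=np.array([-X[1],X[0]])
t=np.array([.4342,.2481])
for n,u,v,z in [('fl',262,97,.018),('fr',380,97,.018),('start',319,132,.0265),('end',318,253,.0265),('mid',319,190,.0265)]:
    p=onz(d,u,v,z)[:2];print(n,p.round(4),((p-t)@X).round(4),((p-t)@Y).round(4))
print(tri((d,318,243),(b,159,211)),tri((d,320,130),(b,117,164)))
"
```

```text
fl [0.4793 0.3217] 0.0755 0.0418
fr [0.5214 0.2468] 0.0752 -0.0441
start [0.4786 0.2737] 0.0512 0.0004
end [0.3928 0.2265] -0.0466 0.0016
mid [0.4402 0.2522] 0.0072 0.0006
(array([0.40008813, 0.23097358, 0.02655616]), [np.float64(0.0005980598696335813), np.float64(0.0005980598696336777)]) (array([0.47837509, 0.27368712, 0.02907656]), [np.float64(0.0020496048548104234), np.float64(0.002049604854810381)])
```

Request:
carry_out([
  [[0, 0, 0.2, 0, 0, 0, 1], [0, 0, 0.4, 0, 0, 0, 1], [0, 0, 0.6, 0, 0, 0, 1], [0, 0, 0.77, 0, 0, 0, 1], [0, 0, 0.77, 0, 0, 0, 1]],
])

```text
t: 3.63
ee_pos: [0.4333, 0.2478, 0.0072]
tool_rot: [0.0, 0.967, 0.253, -0.002]
force: [0.0, -0.9, -0.3]
finger_gap: 0.0857
finger_force: 0.0
```

Request:
carry_out([
  [[0, 0, 0, 0, 0, 0, 0.3], [0, 0, 0, 0, 0, 0, 0.1], [0, 0, 0, 0, 0, 0, 0], [0, 0, 0, 0, 0, 0, 0], [0, 0, 0, 0, 0, 0, 0]],
], grip_force=80)

```text
t: 4.05
ee_pos: [0.4359, 0.2498, 0.0106]
tool_rot: [-0.0, 0.967, 0.254, 0.001]
force: [0.3, -0.6, -0.2]
finger_gap: 0.0254
finger_force: 0.0
```

Request:
carry_out([
  [[0, 0, 0, 0, 0, 0, 0], [0, 0, 0, 0, 0, 0, 0], [0, 0, 0, 0, 0, 0, 0], [0, 0, 0, 0, 0, 0, 0], [0, 0, 0, 0, 0, 0, 0]],
])

```text
t: 4.47
ee_pos: [0.4347, 0.2494, 0.0092]
tool_rot: [0.0, 0.967, 0.254, -0.0]
force: [-0.3, 0.7, 0.1]
finger_gap: 0.0001
finger_force: 0.0
```

```bash
python3 -c "
from h import *
go([.434,.2495,.0085],.515)
a=snap('wrist','w4')['img'];b=snap('scene','s4')['img']
o=np.zeros((600,640,3),np.uint8);o[:400]=a;o[400:]=cv2.resize(b[240:320,230:486],(640,200));cv2.imwrite('pics/m4.png',o[:,:,::-1])"
```

```text
t 4.4667 pos [0.4347 0.2494 0.0092] F [-0.3  0.7  0.1] gap 0.0001 shift [-0.005 -0.004  0.005] turn [-0.      0.     -0.0005] j [ 0.36  0.16  1.99 -0.    0.99  1.42]
```

View pics/m4.png

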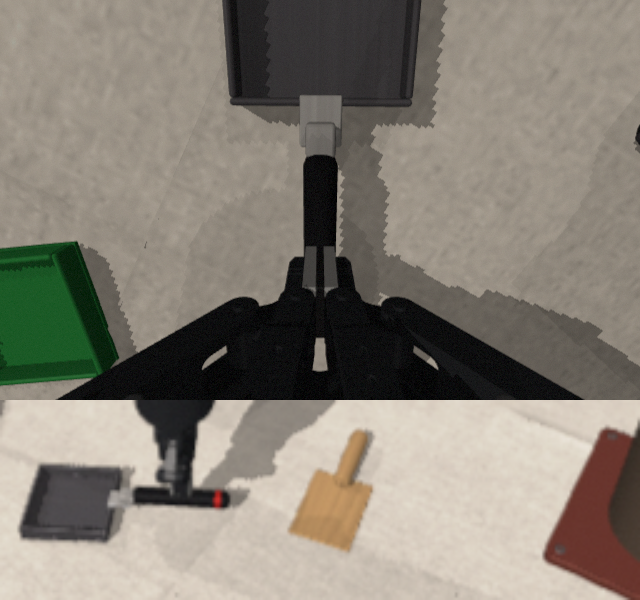

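```bash
python3 -c "
from h import *
d=load('w4');s=load('s4');p=np.array([.4347,.2494,.0092])
print([proj(d,p+[0,0,k]).round(1) for k in(0,.019,.03,.05)],[proj(s,p+[0,0,k]).round(1) for k in(0,.019,.03,.05)])
print(ray(d,0,0)[0]-p)
print('pred handle edges',[proj(d,[.4347+a*.8705-b*.4925,.2494+a*.4925+b*.8705,.0345]).round(1) for a in(.05,.011,-.011) for b in(.008,-.008)])
st=manip.state();print(st['finger_gap'],st['finger_force'],st['ft_torque'])
"
```

```text
[array([319.6, 240.8]), array([319.5, 257. ]), array([319.5, 268.1]), array([319.4, 292.6])] [array([303. , 282.9]), array([302.6, 278.2]), array([302.4, 275.4]), array([302. , 270.2])]
[0.07013209 0.03919708 0.16937415]
pred handle edges [array([301.1, 162.4]), array([337.3, 162.3]), array([302.7, 242.7]), array([336.2, 242.7]), array([303.5, 282.9]), array([335.6, 282.8])]
0.00017162580760090405 0.0 [ 0.01232152  0.05044845 -0.01961718]
```

The picture and the gap reading agree that the fingers shut without holding the handle. A small test lift will show whether the pan is held.

Request:
carry_out([
  [[0, 0, -0.05, 0, 0, 0, 0], [0, 0, -0.1, 0, 0, 0, 0], [0, 0, -0.15, 0, 0, 0, 0], [0, 0, -0.2, 0, 0, 0, 0], [0, 0, -0.2, 0, 0, 0, 0]],
])

```text
t: 4.98
ee_pos: [0.4361, 0.2499, 0.0351]
tool_rot: [-0.0, 0.967, 0.254, 0.002]
force: [0.2, 0.0, -0.3]
finger_gap: -0.0001
finger_force: 0.0
```

```bash
python3 -c "
from h import *
go([.434,.2495,.0085],.515)
a=snap('wrist','w5')['img'];b=snap('scene','s5')['img'];c=snap('side','d5')['img']
o=np.zeros((600,800,3),np.uint8);o[:300,:400]=a[0:300,120:520];o[:300,400:]=cv2.resize(b[230:320,230:350],(400,300));o[300:,:400]=cv2.resize(c[210:300,230:350],(400,300));
o[300:,400:]=cv2.resize(load('s4')['img'][230:320,230:350],(400,300));cv2.imwrite('pics/m5.png',o[:,:,::-1])"
```

```text
t 4.9833 pos [0.4361 0.2499 0.0351] F [ 0.2  0.  -0.3] gap -0.0001 shift [-0.018 -0.006  0.222] turn [ 0.0002 -0.001  -0.0005] j [ 0.36  0.12  1.98 -0.    1.04  1.42]
```

View pics/m5.png

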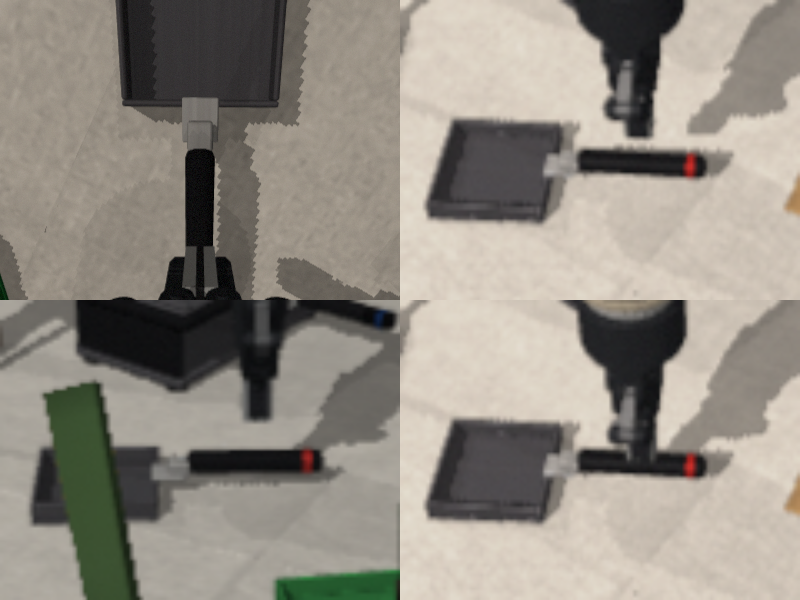

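```bash
python3 -c "
from h import *
s=load('s5');d=load('d5');w=load('w5')
p=manip.state()['ee_pos'];print(p)
print(tri((s,302,270.3),(d,307.4,245.3)),tri((s,302,270.3),(d,307.4,245.3),(w,320,250)))
print('TCP proj',proj(s,p),proj(d,p),proj(w,p))
a=load('s4');
print('s4 pan vs s5 diff', np.abs(load('s4')['img'][280:300,235:275].astype(int)-s['img'][280:300,235:275]).mean())
"
```

```text
[0.43488886 0.24941509 0.03341228]
(array([0.43478259, 0.24927938, 0.05871928]), [np.float64(1.0217799211275661e-05), np.float64(1.0217799211221824e-05)]) (array([0.43718714, 0.24885001, 0.05601704]), [np.float64(0.001625033370800803), np.float64(0.0026170927493443033), np.float64(0.004119490445998781)])
TCP proj [302.43165909 276.85413047] [307.20428903 254.54092809] [319.29480029 241.60482661]
s4 pan vs s5 diff 0.9983333333333333
```

Both fixed cameras place the shut fingertips at z≈0.058 while the reported TCP is 0.034, with x and y matching. So the true tips stand about 24 mm above the reported TCP, and the fingers closed just over the handle. I'll reopen, go down 24 mm lower than before while watching the force, and grip again.

Request:
carry_out([
  [[0, 0, 0, 0, 0, 0, 1], [0, 0, 0, 0, 0, 0, 1], [0, 0, 0, 0, 0, 0, 1], [0, 0, 0, 0, 0, 0, 1], [0, 0, 0, 0, 0, 0, 1]],
])

```text
t: 5.55
ee_pos: [0.4347, 0.2493, 0.033]
tool_rot: [0.0, 0.967, 0.254, -0.0]
force: [-0.4, -0.5, 0.3]
finger_gap: 0.0606
finger_force: 0.0
```

Request:
carry_out([
  [[0, 0, 0.08, 0, 0, 0, 1], [0, 0, 0.16, 0, 0, 0, 1], [0, 0, 0.24, 0, 0, 0, 1], [0, 0, 0.3, 0, 0, 0, 1], [0, 0, 0.3, 0, 0, 0, 1]],
])

```text
t: 5.97
ee_pos: [0.4327, 0.2485, -0.0054]
tool_rot: [0.0, 0.967, 0.254, -0.002]
force: [-0.1, -0.8, -0.3]
finger_gap: 0.0855
finger_force: 0.0
```

Request:
carry_out([
  [[0, 0, 0.03, 0, 0, 0, 1], [0, 0, 0.06, 0, 0, 0, 1], [0, 0, 0.08, 0, 0, 0, 1], [0, 0, 0.1, 0, 0, 0, 1], [0, 0, 0.1, 0, 0, 0, 1]],
])

```text
t: 6.38
ee_pos: [0.4346, 0.2493, -0.0152]
tool_rot: [0.0, 0.967, 0.254, -0.0]
force: [-1.2, 0.3, 0.1]
finger_gap: 0.0853
finger_force: 0.0
```

Request:
carry_out([
  [[0, 0, 0, 0, 0, 0, 0.3], [0, 0, 0, 0, 0, 0, 0.1], [0, 0, 0, 0, 0, 0, 0], [0, 0, 0, 0, 0, 0, 0], [0, 0, 0, 0, 0, 0, 0]],
])

```text
t: 6.8
ee_pos: [0.4349, 0.2494, -0.0146]
tool_rot: [-0.0, 0.967, 0.254, 0.0]
force: [0.5, -0.7, 0.1]
finger_gap: 0.0254
finger_force: 0.0
```

Request:
carry_out([
  [[0, 0, 0, 0, 0, 0, 0], [0, 0, 0, 0, 0, 0, 0], [0, 0, 0, 0, 0, 0, 0], [0, 0, 0, 0, 0, 0, 0], [0, 0, 0, 0, 0, 0, 0]],
])

```text
t: 7.22
ee_pos: [0.4349, 0.2494, -0.0147]
tool_rot: [0.0, 0.967, 0.254, 0.0]
force: [-0.2, -0.9, 3.0]
finger_gap: 0.0141
finger_force: 79.1
```

Gripped (79 N). Now I'll lift.

Request:
carry_out([
  [[0, 0, -0.1, 0, 0, 0, 0], [0, 0, -0.2, 0, 0, 0, 0], [0, 0, -0.3, 0, 0, 0, 0], [0, 0, -0.4, 0, 0, 0, 0], [0, 0, -0.5, 0, 0, 0, 0]],
], grip_force=110)

```text
t: 7.63
ee_pos: [0.4351, 0.2495, 0.047]
tool_rot: [-0.0, 0.967, 0.254, 0.001]
force: [-1.2, 0.3, -1.3]
finger_gap: 0.0131
finger_force: 110.2
```

```bash
python3 -c "
from h import *
go([.362,.110,.045],-.157)"
```

```text
t 7.6333 pos [0.4351 0.2495 0.047 ] F [-1.2  0.3 -1.3] gap 0.0131 shift [-1.102  0.713  0.016] turn [-1.000e-04 -3.000e-04  2.134e-01] j [0.36 0.1  1.98 0.   1.06 1.42]
```

Request:
carry_out([
  [[-0.2, 0.14, 0, 0, 0, 0, 0], [-0.4, 0.28, 0, 0, 0, 0, 0], [-0.6, 0.42, 0, 0, 0, 0.03, 0], [-0.8, 0.57, 0, 0, 0, 0.06, 0], [-1, 0.71, 0, 0, 0, 0.09, 0]],
])

```text
t: 8.05
ee_pos: [0.3719, 0.1153, 0.0462]
tool_rot: [0.0, 0.994, 0.113, 0.001]
force: [1.0, -0.3, -1.3]
finger_gap: 0.0135
finger_force: 110.3
```

Request:
carry_out([
  [[-0.04, 0, 0, 0, 0, 0.03, 0], [-0.08, 0, 0, 0, 0, 0.06, 0], [-0.1, 0, 0, 0, 0, 0.1, 0], [-0.1, 0, 0, 0, 0, 0.123, 0], [-0.1, 0, 0, 0, 0, 0.123, 0]],
])

```text
t: 8.47
ee_pos: [0.3608, 0.1134, 0.0462]
tool_rot: [-0.0, 0.997, -0.079, 0.001]
force: [-0.8, 0.4, -1.9]
finger_gap: 0.0142
finger_force: 110.4
```

```bash
python3 -c "
from h import *
go([.362,.110,.007],-.157)
a=snap('wrist','w6')['img'];b=snap('scene','s6')['img'];c=snap('side','d6')['img']
o=np.zeros((600,800,3),np.uint8);o[:400,:640]=a;o[400:,:400]=cv2.resize(b[190:290,230:430],(400,200));o[400:,400:]=cv2.resize(c[180:280,230:430],(400,200));cv2.imwrite('pics/m6.png',o[:,:,::-1])"
```

```text
t 8.4667 pos [0.3608 0.1134 0.0462] F [-0.8  0.4 -1.9] gap 0.0142 shift [0.014 0.027 0.327] turn [-0.0002 -0.0005 -0.0005] j [ 0.1  -0.22  2.28  0.    1.08  1.82]
```

View pics/m6.png

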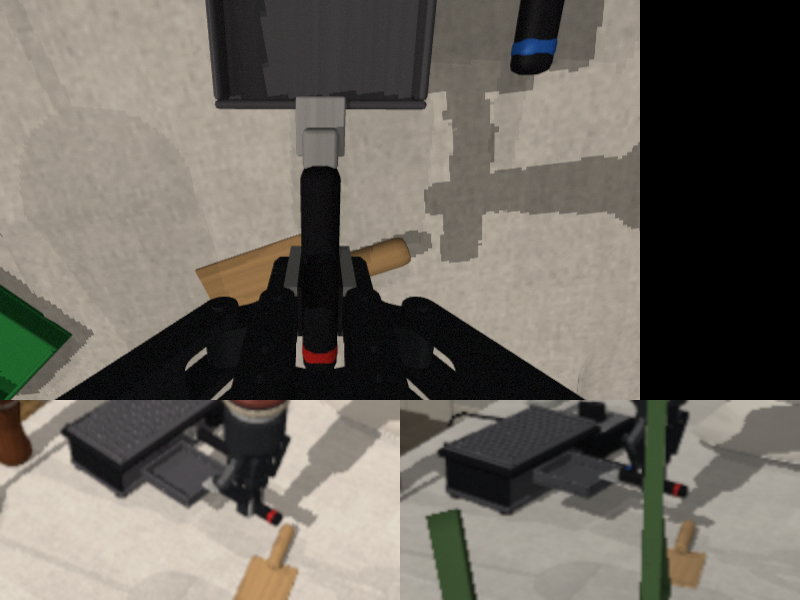

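The pan is held straight and level ahead of the bay, tray front edge at (216,104)-(427,104); I've used up my pictures (one over, at 11), so from here I go by numbers only.

```bash
python3 -c "
from h import *
d=load('w6');p=np.array([.3608,.1134,.0462]);y=-.157;X=np.array([np.cos(y),np.sin(y)]);Y=np.array([-X[1],X[0]])
for u,v,z in [(216,104,.079),(427,104,.079),(320,167,.0875+.0075),(320,363,.0875)]:
    q=onz(d,u,v,z)[:2]-p[:2];print((q@X).round(4),(q@Y).round(4))
o=np.array([.606,.0196])
q=onz(d,533,47,.0405)[:2]-o;print('blue',q@X,q@Y)
# pan in grill frame lateral
c=p[:2]+.1195*X-o;print('pan',c@X,c@Y)
for n,pt in [('home',[-.0,.051])]:
    P=o+(pt[0]-.1195)*X+pt[1]*Y;print(n,P); A=P-.132*X;print('appr',A)
    go([*A,.007],y)
"
```

```text
0.075 0.0416
0.0748 -0.0422
0.053 0.0003
-0.0457 0.0006
blue -0.15710722057525411 -0.0485302401357602
pan -0.13735041006634824 0.054307889378512345
home [0.4959439  0.08865726]
appr [0.3655674  0.10929623]
t 8.6167 pos [0.3608 0.1136 0.0458] F [ 0.2 -0.1 -2.2] gap 0.0135 shift [0.044 0.029 0.324] turn [-0.0001 -0.0003  0.0012] j [ 0.1  -0.21  2.28  0.    1.08  1.82]
```

Request:
carry_out([
  [[0, 0.02, 0.08, 0, 0, 0, 0], [0, 0.02, 0.16, 0, 0, 0, 0], [0, 0.02, 0.24, 0, 0, 0, 0], [0, 0.02, 0.32, 0, 0, 0, 0], [0, 0.02, 0.32, 0, 0, 0, 0]],
])

```text
t: 9.03
ee_pos: [0.358, 0.1108, 0.0045]
tool_rot: [0.0, 0.997, -0.077, -0.002]
force: [-0.6, 0.1, -2.0]
finger_gap: 0.0139
finger_force: 110.4
```

```bash
python3 -c "
from h import *
go([.4960,.0892,.007],-.157)"
```

```text
t 9.0333 pos [0.358  0.1108 0.0045] F [-0.6  0.1 -2. ] gap 0.0139 shift [ 1.164e+00  1.000e-03 -2.500e-02] turn [0.0003 0.0013 0.0008] j [ 0.09 -0.13  2.3  -0.    0.97  1.81]
```

Request:
carry_out([
  [[0.1, 0, 0, 0, 0, 0, 0], [0.2, 0, 0, 0, 0, 0, 0], [0.3, 0, 0, 0, 0, 0, 0], [0.4, 0, 0, 0, 0, 0, 0], [0.4, 0, 0, 0, 0, 0, 0]],
])

```text
t: 9.45
ee_pos: [0.41, 0.1034, 0.0075]
tool_rot: [-0.0, 0.997, -0.078, 0.001]
force: [0.6, 0.2, -1.7]
finger_gap: 0.0136
finger_force: 110.4
```

Request:
carry_out([
  [[0.1, 0, 0, 0, 0, 0, 0], [0.2, 0, 0, 0, 0, 0, 0], [0.3, 0, 0, 0, 0, 0, 0], [0.4, 0, 0, 0, 0, 0, 0], [0.4, 0, 0, 0, 0, 0, 0]],
])

```text
t: 9.87
ee_pos: [0.4566, 0.096, 0.0073]
tool_rot: [-0.0, 0.997, -0.078, 0.001]
force: [-1.2, 0.3, -1.5]
finger_gap: 0.0133
finger_force: 110.4
```

```bash
python3 -c "
from h import *
go([.4960,.0892,.0],-.157)
d=snap('wrist','w7')"
```

```text
t 9.8667 pos [0.4566 0.096  0.0073] F [-1.2  0.3 -1.5] gap 0.0133 shift [0.333 0.005 0.061] turn [-0.0001 -0.0006  0.0005] j [ 0.04  0.09  2.08 -0.    0.97  1.76]
```

Request:
carry_out([
  [[0.07, 0, 0, 0, 0, 0, 0], [0.14, 0, 0, 0, 0, 0, 0], [0.21, 0, 0, 0, 0, 0, 0], [0.26, 0, 0, 0, 0, 0, 0], [0.26, 0, 0, 0, 0, 0, 0]],
])

```text
t: 10.33
ee_pos: [0.4875, 0.0911, 0.0072]
tool_rot: [-0.0, 0.997, -0.078, 0.001]
force: [0.6, 0.7, -1.1]
finger_gap: 0.0138
finger_force: 110.4
```

Request:
carry_out([
  [[0, 0, 0.01, 0, 0, 0, 0], [0, 0, 0.02, 0, 0, 0, 0], [0, 0, 0.03, 0, 0, 0, 0], [0, 0, 0.04, 0, 0, 0, 0], [0, 0, 0.04, 0, 0, 0, 0]],
])

```text
t: 10.75
ee_pos: [0.4851, 0.0914, 0.0016]
tool_rot: [0.0, 0.997, -0.078, -0.0]
force: [0.7, 0.3, -1.7]
finger_gap: 0.0138
finger_force: 110.4
```

Request:
carry_out([
  [[0, 0, 0.01, 0, 0, 0, 0], [0, 0, 0.015, 0, 0, 0, 0], [0, 0, 0.02, 0, 0, 0, 0], [0, 0, 0.02, 0, 0, 0, 0], [0, 0, 0.02, 0, 0, 0, 0]],
])

```text
t: 11.17
ee_pos: [0.4859, 0.0914, -0.0003]
tool_rot: [-0.0, 0.997, -0.078, 0.0]
force: [-1.0, 0.3, -1.1]
finger_gap: 0.0137
finger_force: 110.7
```

Request:
carry_out([
  [[0.015, 0, 0, 0, 0, 0, 0], [0.03, 0, 0, 0, 0, 0, 0], [0.045, 0, 0, 0, 0, 0, 0], [0.06, 0, 0, 0, 0, 0, 0], [0.07, 0, 0, 0, 0, 0, 0]],
])

```text
t: 11.58
ee_pos: [0.4944, 0.09, -0.0003]
tool_rot: [-0.0, 0.997, -0.078, 0.0]
force: [-1.6, -0.0, 0.6]
finger_gap: 0.0137
finger_force: 110.8
```

Request:
carry_out([
  [[0.01, 0, 0, 0, 0, 0, 0], [0.015, 0, 0, 0, 0, 0, 0], [0.02, 0, 0, 0, 0, 0, 0], [0.025, 0, 0, 0, 0, 0, 0], [0.025, 0, 0, 0, 0, 0, 0]],
])

```text
t: 12.0
ee_pos: [0.4967, 0.0897, -0.0004]
tool_rot: [-0.0, 0.997, -0.078, -0.0]
force: [-4.0, 0.8, 4.7]
finger_gap: 0.0137
finger_force: 111.1
```

Request:
carry_out([
  [[0.005, 0, 0, 0, 0, 0, 0], [0.01, 0, 0, 0, 0, 0, 0], [0.015, 0, 0, 0, 0, 0, 0], [0.02, 0, 0, 0, 0, 0, 0], [0.02, 0, 0, 0, 0, 0, 0]],
])

```text
t: 12.42
ee_pos: [0.4965, 0.0897, -0.0007]
tool_rot: [-0.0, 0.997, -0.078, -0.003]
force: [-14.5, 1.8, 12.8]
finger_gap: 0.0136
finger_force: 112.4
```

```bash
python3 -c "
from h import *
go([.4960,.0892,.0],-.157); print(manip.state()['ft_torque'])"
```

```text
t 12.4167 pos [ 0.4965  0.0897 -0.0007] F [-14.5   1.8  12.8] gap 0.0136 shift [-0.003  0.005 -0.006] turn [0.0001 0.0019 0.0005] j [0.02 0.19 1.98 0.   0.97 1.75]
[ 0.27445861  1.7579028  -0.04162026]
```

Home: it stalled against the back wall, 14 N, within 1 mm of the predicted pose. I'll relax the push, then let go.

Request:
carry_out([
  [[-0.01, 0, 0, 0, 0, 0, 0], [-0.02, 0, 0, 0, 0, 0, 0], [-0.02, 0, 0, 0, 0, 0, 0], [-0.02, 0, 0, 0, 0, 0, 0.2], [-0.02, 0, 0, 0, 0, 0, 0.4]],
])

```text
t: 12.83
ee_pos: [0.4977, 0.0895, -0.0003]
tool_rot: [0.0, 0.997, -0.078, 0.001]
force: [0.1, 0.1, 0.4]
finger_gap: 0.028
finger_force: 0.0
```

Request:
carry_out([
  [[0, 0, 0, 0, 0, 0, 0.7], [0, 0, 0, 0, 0, 0, 0.7], [0, 0, 0, 0, 0, 0, 0.7], [0, 0, 0, 0, 0, 0, 0.7], [0, 0, 0, 0, 0, 0, 0.7]],
])

```text
t: 13.25
ee_pos: [0.4971, 0.0896, -0.0004]
tool_rot: [-0.0, 0.997, -0.078, 0.0]
force: [-0.4, 0.7, 0.3]
finger_gap: 0.06
finger_force: 0.0
```

Request:
carry_out([
  [[0, 0, -0.15, 0, 0, 0, 0.7], [0, 0, -0.35, 0, 0, 0, 0.7], [0, 0, -0.6, 0, 0, 0, 0.7], [0, 0, -0.85, 0, 0, 0, 0.7], [0, 0, -1, 0, 0, 0, 0.7]],
])

```text
t: 13.67
ee_pos: [0.4985, 0.0897, 0.1229]
tool_rot: [-0.0, 0.997, -0.078, 0.002]
force: [0.3, -0.5, 0.2]
finger_gap: 0.0598
finger_force: 0.0
```

```bash
python3 -c "
from h import *
go([.48,.03,.18],-.157+.3); w=snap('wrist','w8');s=snap('scene','s8')
# numeric handle check: red & blue blobs
for d,n,z in((w,'wrist',.0405),(s,'scene',.0405)):
    hsv=cv2.cvtColor(d['img'],cv2.COLOR_RGB2HSV)
    for c,m in(('red',((hsv[...,0]<6)|(hsv[...,0]>174))&(hsv[...,1]>170)&(hsv[...,2]>90)),('blue',(abs(hsv[...,0].astype(int)-108)<10)&(hsv[...,1]>140)&(hsv[...,2]>70))):
        k,l,st,ce=cv2.connectedComponentsWithStats(m.astype(np.uint8))
        o=np.array([.606,.0196]);y=-.157;X=np.array([np.cos(y),np.sin(y)]);Y=np.array([-X[1],X[0]])
        for i in range(1,k):
            if st[i,4]>8: q=onz(d,*ce[i],z)[:2]-o;print(n,c,st[i,4],ce[i].round(1),(q@X).round(4),(q@Y).round(4))
"
```

```text
t 13.6667 pos [0.4985 0.0897 0.1229] F [ 0.3 -0.5  0.2] gap 0.0598 shift [-0.073  0.515 -0.476] turn [-0.     -0.0012 -0.0951] j [0.02 0.01 1.92 0.   1.21 1.75]
wrist red 127 [319.1 243.7] -0.1588 0.0536
wrist blue 150 [442.  246.3] -0.1611 -0.0493
scene red 10 [325.8 234.7] -0.151 0.052
scene blue 12 [349.3 217.3] -0.1537 -0.0501
```

Red and blue ends give both pans home, 103 mm apart sideways. Next, hover over the knob.

```bash
python3 -c "
from h import *
go([.571,-.147,.15],.143)"
```

```text
t 13.7667 pos [0.5002 0.0897 0.124 ] F [0.1 0.4 0.1] gap 0.0596 shift [ 0.891  1.857 -0.213] turn [-0.0001 -0.0026 -0.0951] j [0.02 0.01 1.91 0.   1.21 1.75]
```

Request:
carry_out([
  [[0.05, 0.15, -0.1, 0, 0, 0, 0.7], [0.15, 0.35, -0.2, 0, 0, 0, 0.7], [0.25, 0.55, -0.21, 0, 0, 0, 0.7], [0.35, 0.75, -0.21, 0, 0, 0, 0.7], [0.45, 0.95, -0.21, 0, 0, 0, 0.7]],
])

```text
t: 14.18
ee_pos: [0.5324, -0.0324, 0.1439]
tool_rot: [-0.0, 0.997, -0.078, -0.0]
force: [-0.4, 0.3, -0.3]
finger_gap: 0.0597
finger_force: 0.0
```

Request:
carry_out([
  [[0.1, 0.2, 0, 0, 0, -0.02, 0.7], [0.2, 0.4, 0, 0, 0, -0.05, 0.7], [0.3, 0.6, 0, 0, 0, -0.07, 0.7], [0.4, 0.8, 0, 0, 0, -0.095, 0.7], [0.44, 0.91, 0, 0, 0, -0.095, 0.7]],
])

```text
t: 14.6
ee_pos: [0.5679, -0.15, 0.1434]
tool_rot: [0.0, 0.997, 0.072, -0.001]
force: [-0.9, 0.6, -0.8]
finger_gap: 0.0594
finger_force: 0.0
```

```bash
python3 -c "
from h import *
go([.571,-.147,.15],.143); w=snap('wrist','w9')
k0=np.array([.571,-.147]);y=-.157;X=np.array([np.cos(y),np.sin(y)]);Y=np.array([-X[1],X[0]])
hsv=cv2.cvtColor(w['img'],cv2.COLOR_RGB2HSV)
print(proj(w,[*k0,.05]),proj(w,[*k0,.081]))
for th in(120,140):
  m=((hsv[...,1]<45)&(hsv[...,2]>th)).astype(np.uint8)
  k,l,st,ce=cv2.connectedComponentsWithStats(m)
  for i in range(1,k):
    p=onz(w,*ce[i],.05)[:2]-k0
    if st[i,4]>15 and np.hypot(*p)<.07: print(th,st[i],ce[i].round(1),'r',np.hypot(*p).round(4),'ang',np.arctan2(p@Y,p@X).round(3),'xy',(p@X).round(4),(p@Y).round(4))
"
```

```text
t 14.6 pos [ 0.5679 -0.15    0.1434] F [-0.9  0.6 -0.8] gap 0.0594 shift [ 0.029 -0.021 -0.055] turn [0.     0.0004 0.0003] j [-0.39  0.18  1.69 -0.    1.27  1.04]
[317.19854307 187.76111852] [316.86739441 199.6144271 ]
120 [283 143  18  19 185] [291.3 151.8] r 0.0362 ang 0.903 xy 0.0224 0.0284
120 [336 143  18  20 189] [344.2 152.6] r 0.0363 ang -0.336 xy 0.0343 -0.012
120 [312 145  12  11  98] [317.5 150.1] r 0.0312 ang 0.289 xy 0.0299 0.0089
120 [361 164  22  14 181] [371.3 170.1] r 0.0464 ang -0.944 xy 0.0272 -0.0375
120 [352 173   7   7  38] [355.2 175.9] r 0.0326 ang -0.957 xy 0.0188 -0.0267
120 [314 175   7  27 164] [317.4 187.5] r 0.0003 ang -0.232 xy 0.0003 -0.0001
140 [284 144  16  17 138] [291.7 152.1] r 0.0359 ang 0.899 xy 0.0223 0.0281
140 [343 144  10   9  77] [347.5 148.1] r 0.0408 ang -0.333 xy 0.0385 -0.0133
140 [313 146  10   9  77] [317.5 150.1] r 0.0313 ang 0.291 xy 0.0299 0.009
140 [336 153  11   9  75] [340.7 157.2] r 0.0317 ang -0.337 xy 0.03 -0.0105
140 [372 164  10   9  74] [376.4 168.1] r 0.0507 ang -0.938 xy 0.03 -0.0409
140 [361 168  10   9  72] [365.8 171.9] r 0.0417 ang -0.944 xy 0.0245 -0.0338
140 [315 175   6  26 133] [317.1 187.3] r 0.0004 ang 0.487 xy 0.0004 0.0002
```

Ring, one-dot and two-dot marks come out at 0.90, 0.29 and -0.34 rad, as described, and the pointer lies along the tool x axis. Descending to the knob.

Request:
carry_out([
  [[0, 0, 0.1, 0, 0, 0, 0.5], [0, 0, 0.25, 0, 0, 0, 0.5], [0, 0, 0.4, 0, 0, 0, 0.5], [0, 0, 0.5, 0, 0, 0, 0.5], [0, 0, 0.5, 0, 0, 0, 0.5]],
])

```text
t: 15.07
ee_pos: [0.5647, -0.1449, 0.0803]
tool_rot: [-0.002, 0.997, 0.071, -0.003]
force: [-0.4, 0.1, -0.5]
finger_gap: 0.0427
finger_force: 0.0
```

```bash
python3 -c "
from h import *
import time
go([.570,-.1477,.040],.143)"
```

```text
t 15.0667 pos [ 0.5647 -0.1449  0.0803] F [-0.4  0.1 -0.5] gap 0.0427 shift [0.043 0.031 0.336] turn [-0.0013  0.002  -0.0001] j [-0.39  0.25  1.74  0.    1.16  1.04]
```

Request:
carry_out([
  [[0.02, 0.01, 0.1, 0, 0, 0, 0.5], [0.02, 0.01, 0.15, 0, 0, 0, 0.5], [0.02, 0.01, 0.15, 0, 0, 0, 0.5], [0.02, 0.01, 0.15, 0, 0, 0, 0.5], [0.02, 0.01, 0.15, 0, 0, 0, 0.5]],
])

```text
t: 15.48
ee_pos: [0.5709, -0.1484, 0.0675]
tool_rot: [0.0, 0.997, 0.071, 0.0]
force: [-0.2, -0.4, 0.6]
finger_gap: 0.0425
finger_force: 0.0
```

```bash
python3 -c "
from h import *
go([.570,-.1477,.040],.143)"
```

```text
t 15.4833 pos [ 0.5709 -0.1484  0.0675] F [-0.2 -0.4  0.6] gap 0.0425 shift [-0.007 -0.007  0.229] turn [ 0.0002 -0.0003 -0.0001] j [-0.39  0.27  1.74  0.    1.13  1.04]
```

Request:
carry_out([
  [[0, 0, 0.07, 0, 0, 0, 0.5], [0, 0, 0.14, 0, 0, 0, 0.5], [0, 0, 0.2, 0, 0, 0, 0.5], [0, 0, 0.23, 0, 0, 0, 0.5], [0, 0, 0.23, 0, 0, 0, 0.5]],
])

```text
t: 15.9
ee_pos: [0.5692, -0.1478, 0.0374]
tool_rot: [-0.001, 0.997, 0.071, -0.001]
force: [-0.2, -0.0, 0.2]
finger_gap: 0.0428
finger_force: 0.0
```

Request:
carry_out([
  [[0, 0, 0, 0, 0, 0, 0.3], [0, 0, 0, 0, 0, 0, 0.1], [0, 0, 0, 0, 0, 0, 0], [0, 0, 0, 0, 0, 0, 0], [0, 0, 0, 0, 0, 0, 0]],
], grip_force=30)

```text
t: 16.32
ee_pos: [0.5705, -0.1469, 0.0397]
tool_rot: [-0.001, 0.997, 0.071, 0.0]
force: [-1.9, 5.4, 1.7]
finger_gap: 0.0121
finger_force: 31.6
```

Request:
carry_out([
  [[0, 0, 0, 0, 0, 0, 0], [0, 0, 0, 0, 0, 0, 0], [0, 0, 0, 0, 0, 0, 0], [0, 0, 0, 0, 0, 0, 0], [0, 0, 0, 0, 0, 0, 0]],
])

```text
t: 16.73
ee_pos: [0.5705, -0.1469, 0.0397]
tool_rot: [-0.001, 0.997, 0.071, 0.0]
force: [-1.1, 4.9, 2.0]
finger_gap: 0.0121
finger_force: 31.6
```

Request:
carry_out([
  [[0, 0, 0, 0, 0, 0.02, 0], [0, 0, 0, 0, 0, 0.04, 0], [0, 0, 0, 0, 0, 0.06, 0], [0, 0, 0, 0, 0, 0.08, 0], [0, 0, 0, 0, 0, 0.1, 0]],
], grip_force=40)

```text
t: 17.15
ee_pos: [0.5704, -0.1475, 0.0397]
tool_rot: [-0.0, 0.996, -0.087, -0.0]
force: [-1.6, 1.8, 1.4]
finger_gap: 0.012
finger_force: 42.4
```

Request:
carry_out([
  [[0, 0, 0, 0, 0, 0.02, 0], [0, 0, 0, 0, 0, 0.04, 0], [0, 0, 0, 0, 0, 0.06, 0], [0, 0, 0, 0, 0, 0.08, 0], [0, 0, 0, 0, 0, 0.095, 0]],
])

```text
t: 17.57
ee_pos: [0.5702, -0.1481, 0.0397]
tool_rot: [-0.0, 0.972, -0.234, -0.0]
force: [-2.5, 1.1, 1.7]
finger_gap: 0.0119
finger_force: 42.4
```

Request:
carry_out([
  [[0, 0, 0, 0, 0, 0, 0], [0, 0, 0, 0, 0, 0, 0], [0, 0, 0, 0, 0, 0, 0], [0, 0, 0, 0, 0, 0, 0], [0, 0, 0, 0, 0, 0, 0]],
])

```text
t: 17.98
ee_pos: [0.5702, -0.1481, 0.0397]
tool_rot: [-0.0, 0.973, -0.232, -0.0]
force: [-4.8, 3.0, 5.5]
finger_gap: 0.0117
finger_force: 42.9
```

```bash
python3 -c "
from h import *
go([.5705,-.147,.040],-.457);print(manip.state()['ft_torque'])"
```

```text
t 17.9833 pos [ 0.5702 -0.1481  0.0397] F [-4.8  3.   5.5] gap 0.0117 shift [-0.002 -0.009 -0.003] turn [-0.      0.0002 -0.0037] j [-0.39  0.31  1.75  0.    1.09  1.65]
[0.31324266 0.7686062  0.04009735]
```

Request:
carry_out([
  [[0, 0, 0, 0, 0, 0, 0.2], [0, 0, 0, 0, 0, 0, 0.4], [0, 0, 0, 0, 0, 0, 0.5], [0, 0, 0, 0, 0, 0, 0.5], [0, 0, 0, 0, 0, 0, 0.5]],
])

```text
t: 18.4
ee_pos: [0.5706, -0.1485, 0.0392]
tool_rot: [0.0, 0.973, -0.233, 0.0]
force: [-0.2, 0.4, -0.6]
finger_gap: 0.043
finger_force: 0.0
```

Request:
carry_out([
  [[0, 0, -0.1, 0, 0, 0, 0.5], [0, 0, -0.3, 0, 0, 0, 0.5], [0, 0, -0.5, 0, 0, 0, 0.5], [0, 0, -0.7, 0, 0, 0, 0.5], [0, 0, -0.9, 0, 0, 0, 0.5]],
])

```text
t: 18.82
ee_pos: [0.5705, -0.1484, 0.1493]
tool_rot: [0.0, 0.973, -0.233, 0.0]
force: [-0.8, -1.0, -0.3]
finger_gap: 0.0425
finger_force: 0.0
```

Request:
carry_out([
  [[0, 0, 0, 0, 0, 0, 0.5], [0, 0, 0, 0, 0, 0, 0.5], [0, 0, 0, 0, 0, 0, 0.5], [0, 0, 0, 0, 0, 0, 0.5], [0, 0, 0, 0, 0, 0, 0.5]],
])

```text
t: 19.23
ee_pos: [0.5695, -0.1479, 0.1457]
tool_rot: [-0.0, 0.973, -0.233, -0.001]
force: [-0.8, -0.3, -0.1]
finger_gap: 0.0426
finger_force: 0.0
```

```bash
python3 -c "
from h import *
go([.5705,-.147,.150],-.457); w=snap('wrist','w10');s=snap('scene','s10')
k0=np.array([.5702,-.148]);y=-.157;X=np.array([np.cos(y),np.sin(y)]);Y=np.array([-X[1],X[0]])
hsv=cv2.cvtColor(w['img'],cv2.COLOR_RGB2HSV)
m=((hsv[...,1]<45)&(hsv[...,2]>130)).astype(np.uint8)
k,l,st,ce=cv2.connectedComponentsWithStats(m)
for i in range(1,k):
  p=onz(w,*ce[i],.05)[:2]-k0
  if st[i,4]>15 and np.hypot(*p)<.07:
    ys,xs=np.where(l==i);vx,vy,x0,y0=cv2.fitLine(np.c_[xs,ys].astype(np.float32),2,0,.01,.01).ravel()
    a=onz(w,x0-10*vx,y0-10*vy,.081)[:2];b=onz(w,x0+10*vx,y0+10*vy,.081)[:2];v=b-a
    print(st[i],'r',np.hypot(*p).round(4),'ang',np.arctan2(p@Y,p@X).round(3),'line',(np.arctan2(v@Y,v@X)%np.pi).round(3))
hsv=cv2.cvtColor(s['img'],cv2.COLOR_RGB2HSV);m=((hsv[...,0]<6)|(hsv[...,0]>174))&(hsv[...,1]>170)&(hsv[...,2]>90)
k,l,st,ce=cv2.connectedComponentsWithStats(m.astype(np.uint8));print([ (c.round(1),t[4]) for c,t in zip(ce,st) if 5<t[4]<60])
a=load('s8')['img'];d=np.abs(a.astype(int)-s['img']).max(2)
for n,(u0,v0,u1,v1) in dict(pans=(310,200,360,245),bottle=(313,90,332,160),glass=(343,95,366,152),tumbler=(362,138,384,165),mill=(218,165,247,223)).items(): print(n,(d[v0:v1,u0:u1]>40).mean().round(3))
"
```

```text
t 19.2333 pos [ 0.5695 -0.1479  0.1457] F [-0.8 -0.3 -0.1] gap 0.0426 shift [ 0.004 -0.011 -0.036] turn [ 0.0001  0.0008 -0.0041] j [-0.39  0.18  1.68  0.    1.28  1.65]
[314 136  10  11  82] r 0.0404 ang -0.277 line 2.779
[351 136   9  10  78] r 0.0491 ang -0.906 line 2.64
[344 145  10   9  68] r 0.0405 ang -0.898 line 1.355
[314 148  10  10  77] r 0.0314 ang -0.268 line 3.039
[291 155  10  10  74] r 0.0323 ang 0.354 line 0.075
[338 156   8   7  45] r 0.0311 ang -0.906 line 0.975
[268 168  17  17 141] r 0.0381 ang 0.933 line 0.292
[317 177   5  26 130] r 0.0012 ang 1.172 line 2.827
[(array([326.1, 234.7]), np.int32(12))]
pans 0.042
bottle 0.837
glass 0.437
tumbler 0.008
mill 0.0
```

Request:
carry_out([
  [[0, 0, -0.2, 0, 0, 0, 0.5], [0, 0, -0.45, 0, 0, 0, 0.5], [0, 0, -0.7, 0, 0, 0, 0.5], [0, 0, -0.85, 0, 0, 0, 0.5], [0, 0, -0.9, 0, 0, 0, 0.5]],
])

```text
t: 19.75
ee_pos: [0.572, -0.1489, 0.259]
tool_rot: [0.0, 0.973, -0.233, 0.003]
force: [0.9, -1.1, 1.0]
finger_gap: 0.0423
finger_force: 0.0
```

Request:
carry_out([
  [[0, 0, 0, 0, 0, 0, 0.5], [0, 0, 0, 0, 0, 0, 0.5], [0, 0, 0, 0, 0, 0, 0.5], [0, 0, 0, 0, 0, 0, 0.5], [0, 0, 0, 0, 0, 0, 0.5]],
])

```text
t: 20.17
ee_pos: [0.5697, -0.148, 0.2533]
tool_rot: [-0.0, 0.973, -0.233, -0.001]
force: [-0.4, -0.6, 0.3]
finger_gap: 0.0425
finger_force: 0.0
```

```bash
python3 -c "
from h import *
print(manip.close_job())"
```

```text
the job is handed in; nothing more can be done
None
```

Handed in at 20 s with no verdict returned: by my measurements the pan is home in the free bay and released, and the selector then rests on two dots; I couldn't recheck the bottle and wine glass because the arm hid them from the camera, and I viewed 11 pictures, one over the limit.

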